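# Index a saw blade three teeth on its sharpening head

### The arm

A 6-joint arm with a two-finger parallel gripper is mounted at the origin on the work surface. World frame = base frame: x ahead of the robot, y to its left, z up, the work surface at z = 0. Lengths are in m, angles in rad, forces in N, time in s.
With the tool pointing down it reaches from about 0.35 to 0.775 m from the base axis. Payload 7.3 kg.
Tool frame: the origin (TCP) lies midway between the tips of the shut fingers; the grasp point (between the pads) lies 19 mm behind it; z points along the fingers, y is the line along which they close (so a half turn about z gives the same grasp; the last joint's range is limited). The gripper opens to 92 mm and grips with 3 to 60 N. Pads are 19 mm wide; open, the fingers measure 130 mm over their backs; the gripper's body (75 mm by 190 mm) begins 47 mm behind the grasp point.
Start: joints at [0.978, 0.342, 1.524, -0, 1.275, -0.146], TCP at [0.227, 0.473, 0.227] pointing down, gripper open.
Joint ranges: [-2.53, 2.53], [-0.77, 2.02], [0.04, 2.7], [-1, 4.14], [0.28, 2.66], [-3.11, 3.11]. Speed limits (rad/s): [2.57, 2.57, 3.14, 3.14, 3.14, 3.14].

### API

Orientations are given as [roll, pitch, yaw] about the fixed x, y, z axes, in that order (R = Rz(yaw) Ry(pitch) Rx(roll)).
In Python, from cell import monitor, vision, workorder gives the robot as it stands.
- The arm moves only by the tool move_arm, never from a script. Its argument "rows" is a list of rows, each a list of 5 numbers: the shift along the world's x, y, z in mm, then the turn about the world's z in rad, then the closure, from -1 (fully open) to 1 (shut). A call has 1 to 12 rows; each row shifts and turns the commanded pose from where the row before left it; what a row does not reach is not made up. A row lasts 1/10 s, in which the tool goes at most 50 mm and 8.59 degrees, less where a joint would pass 70% of its speed; a pose out of reach is approached as far as the arm can. A call is refused whole if a number of a shift passes 50 or a number of a turn 0.15, either way. A call with a gripper value outside its range is refused whole. The fingers move at their own pace and stop on an object; "newtons" is the grip in N (left out, the last holds). Time passes only in rows, so rows that do not move let the fingers close. It gives the time, the measured TCP pose, the force, the opening and the grip force at its end, in the units of the state.
- monitor.observe(): the state, without advancing time (a new reading comes with each control period).
- vision.read_camera(name): name is "scene" or "top" or "wrist"; returns the picture (420x560x3 uint8, red, green, blue); there is no depth.
- vision.get_calibration(name): a dict with "K" (3x3 intrinsics, pixels), "T" (4x4, takes a point from camera to world coordinates); the wrist camera has in their place "mount" (4x4, takes a point from camera to tool coordinates, whose origin is the TCP and whose axes are the flange's). Camera axes: x right, y up, looking along -z (the intrinsics and any distortion apply to the point x, -y, -z); pixel columns grow to the right and rows downward; lengths in m; the calibration is good to about 2 mm. A picture is of the moment at which its call begins: read the wrist's pose just before it. get_calibration takes no time and is no camera call.
- workorder.hand_in(): hands the job in; it is judged then, once.
The state is a dict: "time": time; "qpos": joint angles; "qvel": joint speeds; "joint_efforts": joint torques, N m; "tool_pos": TCP position; "tool_rot": TCP orientation; "contact_force": force on the tool from outside, world axes, zero at the start; "torque": the same for the moment, N m; "opening": finger opening in m; "grip_force": force on a finger pad.
Only numpy, scipy, OpenCV 4.12 (cv2) and the standard library are available. Lean on these libraries where they do the work, as an engineer would, in place of code of your own. Each camera call takes 0.05 s, during which the arm holds its last target. There are 200 camera calls.

### The job

Two small sharpening heads stand on the bench: one carries a toothed saw blade, the other a plain disc without teeth. Turn the saw blade by the bar knob on top of it exactly three clicks clockwise, seen from above (one click brings on the next tooth), without clicking past the third, then let go with the pawl seated. Leave the plain disc as it is.

Things in the scene. Friction and masses are not known exactly. Their poses are not given: they have to be found in the camera images.
- saw_blade (a joint): Turn of saw blade and knob on their upright spindle, rad: 0 (seated) at the start, grows clockwise seen from above, no end stop. A sprung pawl seats in the gaps of the 15 teeth: one click = 24 deg (0.419 rad), the third seats at 1.257. Leaving a click takes up to 0.2 N m; past half-way (12 deg) it snaps on to the next; let go within 10 deg of a click, it seats itself.
- saw_blade_grip (a point): On the spindle axis, 82 mm above the bench, inside the blade's knob: a black bar 52 mm long (x), 16 mm wide (y), 54 to 98 mm above the bench, white line on top towards +x; turns with the blade. Hub below: 48 mm across, top at 56 mm. Steel blade: 134 mm across, top at 46 mm. At the start +x points to the fixed pawl block, 85 to 117 mm out, its pawl up to 54 mm high. Head bolted down.
- plain_disc (a joint): Turn of the plain disc and its knob on the other head, rad, 0 at the start, clockwise positive; smooth, without clicks. To be left alone.
- plain_disc_grip (a point): The same point inside the same bar knob of the other head, which carries a dark plain disc without teeth, 132 mm in diameter, with a paper label. To be left alone.
Mind the look-alikes: they are no part of the job. What is shaped like the part that bears saw_blade but green or yellow is not meant.

How it is judged:
At the end, for the whole second after the job is handed in: The saw blade rests within 10 degrees of the third click clockwise from its start (1.257 rad), still and let go (value of joint saw_blade between 1.082 and 1.432 rad and velocity of joint saw_blade between -0.05 and 0.05 rad/s); the robot touches nothing.
It fails at once if the saw blade was clicked past the third click (value of joint saw_blade above 1.56 rad).
It fails at once if the plain disc was turned by more than about 10 degrees (value of joint plain_disc above 0.18 rad or value of joint plain_disc below -0.18 rad).
It also fails if it takes over 32 s, if anything falls off the work surface, if the arm or the gripper's body presses on something with over 40 N, if the wrist force passes 120 N, or if a joint passes its speed limit or range.

## Working session

There is one attempt and no reset: what is moved stays moved. The work goes in short steps, Python scripts to look and compute and a tool call to move; the robot and the scene stay as the last step left them, time stands still between calls to the robot, and variables do not carry over. Pictures are saved under pics/ and viewed, at most 10 in all, crops included, and the job is handed in when it is done.

Besides the shell and the picture viewer there is one more tool, called as name(argument=value, ...), one argument or row to a line, values as JSON. move_arm: Moves the arm, as the interface text tells. Its arguments: {"type":"object","properties":{"rows":{"type":"array","items":{"type":"array","items":{"type":"number"}}},"newtons":{"type":"number"}},"required":["rows"]}

```bash
mkdir -p pics; python3 - <<'E'
from cell import monitor, vision
import cv2
s=monitor.observe();print(s)
for n in("top","scene"):
    cv2.imwrite(f"pics/{n}1.png",vision.read_camera(n)[:,:,::-1])
    c=vision.get_calibration(n);print(n,c)
print(vision.get_calibration("wrist"))
E
```

```text
{'time': 0.0, 'qpos': array([ 9.78000783e-01,  3.42698185e-01,  1.52498387e+00, -2.17217465e-05,
        1.27542732e+00, -1.46038828e-01]), 'qvel': array([ 0.00081151,  0.00111996, -0.00200913,  0.00070482,  0.00056663,
        0.00254117]), 'joint_efforts': array([ 5.92904726e-04, -4.31233943e+01, -2.44229168e+01,  7.15755788e-02,
        5.59384050e-02, -1.43162360e-04]), 'tool_pos': array([0.22659977, 0.47313371, 0.22606928]), 'tool_rot': array([-3.14008906e+00, -2.00162623e-04,  2.69484213e+00]), 'contact_force': array([-0.27508205, -0.44120428, -0.0399775 ]), 'torque': array([ 0.00758644, -0.0046735 , -0.01246783]), 'grip_force': 0.0, 'opening': 0.09208622960581656}
top {'K': array([[504.32941829,   0.        , 273.79756241],
       [  0.        , 504.32941829, 201.40829545],
       [  0.        ,   0.        ,   1.        ]]), 'T': array([[-0.00731357,  0.99366062, -0.11218326,  0.42539459],
       [-0.99997092, -0.00751002, -0.00132865, -0.00525287],
       [-0.00216273,  0.11217028,  0.99368665,  1.14050346],
       [ 0.        ,  0.        ,  0.        ,  1.        ]])}
scen
[... 225 characters left out ...]
3],
       [ 0.96774036,  0.16010544, -0.19453749, -0.15971152],
       [-0.01738654,  0.81272561,  0.58238715,  0.63261146],
       [ 0.        ,  0.        ,  0.        ,  1.        ]])}
{'K': array([[338.95182349,   0.        , 275.04702969],
       [  0.        , 338.95182349, 214.06074011],
       [  0.        ,   0.        ,   1.        ]]), 'mount': array([[ 8.57983959e-04,  9.67930814e-01,  2.51215453e-01,
         6.67177954e-02],
       [ 9.99998863e-01, -1.14207670e-03,  9.85083678e-04,
         5.16621361e-04],
       [ 1.24040016e-03,  2.51214322e-01, -9.67930693e-01,
        -1.57017532e-01],
       [ 0.00000000e+00,  0.00000000e+00,  0.00000000e+00,
         1.00000000e+00]])}
```

View pics/top1.png

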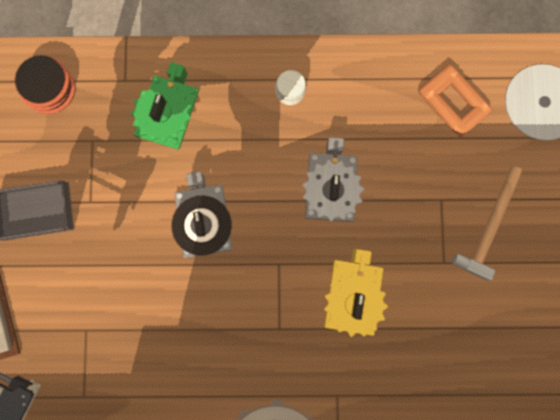

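View pics/scene1.png

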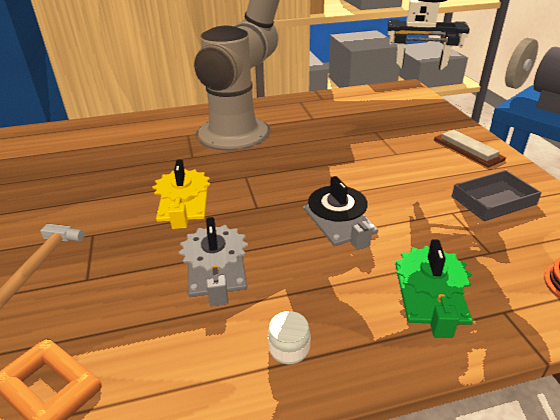

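The top view shows the grey toothed saw head at about (335,187), with its pawl block at (336,146) above it. The plain disc is at (201,224), and the green and yellow heads are decoys.

```bash
cat > h.py <<'E'
import numpy as np
from scipy.spatial.transform import Rotation as R
def ray(K,T,px,z):
    u,v=px; d=T[:3,:3]@np.array([(u-K[0,2])/K[0,0],-(v-K[1,2])/K[1,1],-1]); o=T[:3,3]
    return o+d*(z-o[2])/d[2]
def wristT(s,mount):
    T=np.eye(4);T[:3,:3]=R.from_euler('xyz',s['tool_rot']).as_matrix();T[:3,3]=s['tool_pos'];return T@mount
E
python3 - <<'E'
from h import *
from cell import vision
import cv2
c=vision.get_calibration("top")
for p,z in [((336,181),.098),((333,187),.046),((336,146),.05)]: print(ray(c['K'],c['T'],p,z).round(4))
im=cv2.imread('pics/top1.png')[130:235,290:390]
cv2.imwrite('pics/c1.png',cv2.resize(im,None,fx=5.5,fy=5.5,interpolation=cv2.INTER_CUBIC))
E
```

```text
[ 0.585  -0.1341  0.098 ]
[ 0.5797 -0.1337  0.046 ]
[ 0.6703 -0.1417  0.05  ]
```

View pics/c1.png

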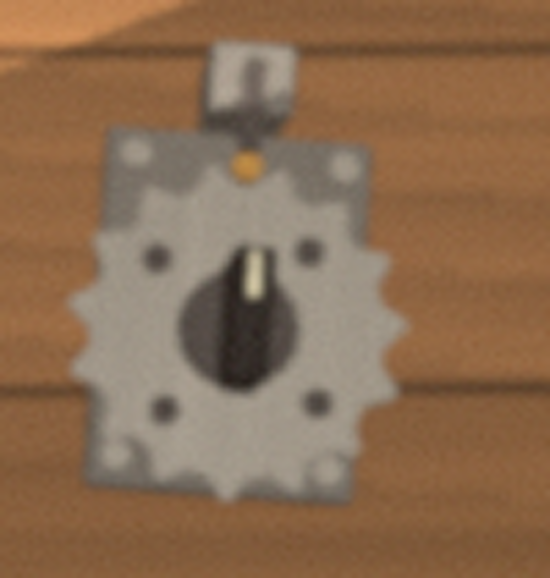

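The hub centre in the crop is at about (238,330), which is full-image (333,190). The bar points nearly along +x and is tilted a few degrees towards −y. I'll move above it.

move_arm(
  rows=[
    [22,-38,0,0.03,-1],
    [22,-38,0,0.03,-1],
    [22,-38,0,0.03,-1],
    [22,-38,0,0.03,-1],
    [22,-38,0,0.03,-1],
    [22,-38,0,0.03,-1],
    [22,-38,0,0.03,-1],
    [22,-38,0,0.03,-1],
    [22,-38,0,0.03,-1],
    [22,-38,0,0.03,-1],
    [22,-38,0,0.03,-1],
    [22,-38,0,0.03,-1],
  ],
)

```text
time: 1.3
tool_pos: [0.4913, 0.0157, 0.2265]
tool_rot: [3.141, -0.0, 3.056]
contact_force: [0.6, 1.0, 0.6]
opening: 0.0919
grip_force: 0.0
```

move_arm(
  rows=[
    [21,-38,0,0.02,-1],
    [21,-38,0,0.01,-1],
    [21,-38,0,0,-1],
    [20,-38,0,0,-1],
    [0,0,0,0,-1],
    [0,0,0,0,-1],
  ],
)

```text
time: 1.9
tool_pos: [0.5735, -0.135, 0.2257]
tool_rot: [3.141, -0.002, 3.083]
contact_force: [0.2, 0.1, -1.1]
opening: 0.0922
grip_force: 0.0
```

```bash
python3 - <<'E'
from h import *
from cell import vision,monitor
import cv2,pickle
s=monitor.observe(); im=vision.read_camera("wrist")[:,:,::-1]
print(s['time'],s['tool_pos'],s['tool_rot'],s['qpos'])
c=vision.get_calibration("wrist")
pickle.dump((s,c),open('w1.pkl','wb'))
cv2.imwrite('pics/w1.png',im)
E
```

```text
1.9 [ 0.57346096 -0.13499176  0.22569321] [ 3.14055466e+00 -1.91910252e-03  3.08311080e+00] [-3.61464968e-01  4.62653977e-01  1.33896294e+00  4.29288629e-04
  1.34211715e+00 -1.87387621e+00]
```

View pics/w1.png

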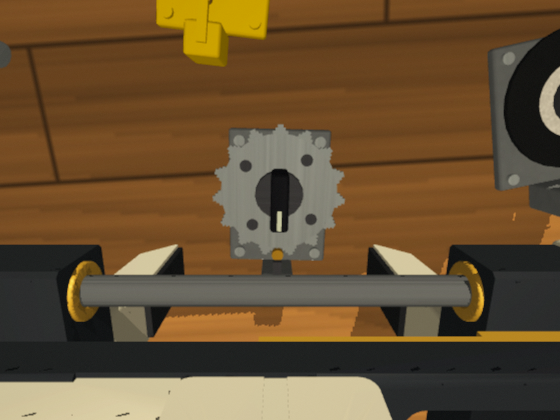

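The wrist view shows the four blade holes at (246,166), (307,160), (252,225) and (311,219). The bar top runs from (280,170) to (279,232), and the pawl is below it.

```bash
python3 - <<'E'
from h import *
import pickle
s,c=pickle.load(open('w1.pkl','rb'));T=wristT(s,c['mount']);K=c['K']
P=[ray(K,T,p,.046) for p in [(246,166),(307,160),(252,225),(311,219)]];print(np.mean(P,0),np.round(P,4))
P=[ray(K,T,p,.032) for p in [(239,141),(320,143),(239,252),(314,253)]];print('bolts',np.round(P,4))
# top face of bar: edges
a,b=ray(K,T,(279.5,214),.098),ray(K,T,(279,232),.098);print('line',a,b,(a-b)[:2])
# bar projection check for candidate yaws
def proj(p):
    q=np.linalg.inv(T)@np.append(p,1);return (K[0,0]*q[0]/-q[2]+K[0,2],K[1,1]*-q[1]/-q[2]+K[1,2])
ctr=np.mean([ray(K,T,p,.046) for p in [(246,166),(307,160),(252,225),(311,219)]],0)
for y in(-.1,-.05,0,.05):
    x=np.array([np.cos(y),np.sin(y)])
    print(y,[np.round(proj([*(ctr[:2]+x*d),z]),1) for d,z in((.026,.098),(-.026,.098),(.1,.05))])
import cv2
cv2.imwrite('pics/c2.png',cv2.resize(cv2.imread('pics/w1.png')[115:285,205:355],None,fx=3.5,fy=3.5,interpolation=cv2.INTER_CUBIC))
E
```

```text
[ 0.57220563 -0.13079492  0.046     ] [[ 0.543  -0.1619  0.046 ]
 [ 0.5406 -0.1014  0.046 ]
 [ 0.604  -0.1605  0.046 ]
 [ 0.6011 -0.0994  0.046 ]]
bolts [[ 0.519  -0.1683  0.032 ]
 [ 0.5257 -0.0864  0.032 ]
 [ 0.6381 -0.1783  0.032 ]
 [ 0.644  -0.096   0.032 ]]
line [ 0.58056591 -0.13139992  0.098     ] [ 0.59686382 -0.13272715  0.098     ] [-0.01629791  0.00132724]
-0.1 [array([278.3, 233.4]), array([281.1, 174.5]), array([274.8, 285.6])]
-0.05 [array([279.8, 233.4]), array([279.5, 174.5]), array([279.5, 285.6])]
0 [array([281.3, 233.3]), array([278. , 174.5]), array([284.1, 285.5])]
0.05 [array([282.7, 233.2]), array([276.5, 174.6]), array([288.8, 285.1])]
```

View pics/c2.png

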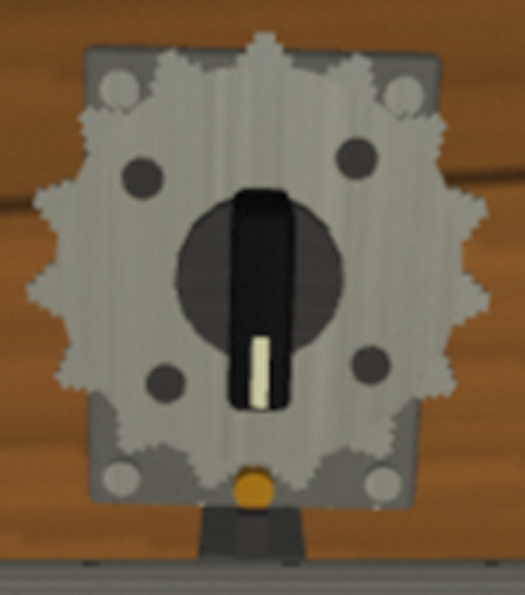

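move_arm(
  rows=[
    [-1,4,-40,-0.015,-1],
    [0,0,-40,0,-1],
    [0,0,-40,0,-1],
    [0,0,-25,0,-1],
    [0,0,-13,0,-1],
    [0,0,0,0,-1],
  ],
)

```text
time: 2.55
tool_pos: [0.5718, -0.1291, 0.0676]
tool_rot: [3.141, -0.003, 3.071]
contact_force: [1.1, -0.4, 0.7]
opening: 0.0919
grip_force: 0.0
```

move_arm(
  rows=[
    [0,0,0,0,1],
    [0,0,0,0,1],
    [0,0,0,0,1],
    [0,0,0,0,1],
    [0,0,0,0,1],
    [0,0,0,0,1],
    [0,0,0,0,1],
    [0,0,0,0,1],
  ],
  newtons=35,
)

```text
time: 3.35
tool_pos: [0.5728, -0.1305, 0.0687]
tool_rot: [3.141, -0.0, 3.07]
contact_force: [-0.8, 0.9, -0.2]
opening: 0.0324
grip_force: 0.0
```

```bash
python3 - <<'E'
from cell import monitor
s=monitor.observe()
for k in('time','tool_pos','tool_rot','contact_force','torque','grip_force','opening','qpos'):print(k,s[k])
E
```

```text
time 3.35
tool_pos [ 0.5728063  -0.1305369   0.06870279]
tool_rot [ 3.14147130e+00 -5.70615337e-05  3.06971721e+00]
contact_force [-0.80626447  0.94404741 -0.20931117]
torque [0.05943465 0.01701731 0.08790662]
grip_force 0.0
opening 0.03237900681165167
qpos [-3.54532216e-01  6.16033208e-01  1.54280166e+00  1.20930628e-04
  9.82846431e-01 -1.85352018e+00]
```

Still closing, so I'll wait a little longer.

move_arm(
  rows=[
    [0,0,0,0,1],
    [0,0,0,0,1],
    [0,0,0,0,1],
    [0,0,0,0,1],
    [0,0,0,0,1],
    [0,0,0,0,1],
  ],
)

```text
time: 3.95
tool_pos: [0.5728, -0.1312, 0.0687]
tool_rot: [-3.141, 0.0, 3.07]
contact_force: [-0.4, -5.6, -0.9]
opening: 0.016
grip_force: 35.0
```

move_arm(
  rows=[
    [0,0,0,-0.08,1],
    [0,0,0,-0.08,1],
    [0,0,0,-0.08,1],
    [0,0,0,-0.08,1],
    [0,0,0,-0.08,1],
    [0,0,0,-0.08,1],
    [0,0,0,-0.08,1],
    [0,0,0,-0.08,1],
    [0,0,0,-0.08,1],
    [0,0,0,-0.08,1],
    [0,0,0,0,1],
  ],
)

```text
time: 5.05
tool_pos: [0.5723, -0.132, 0.0687]
tool_rot: [-3.14, 0.001, 2.267]
contact_force: [-2.4, -9.3, -1.3]
opening: 0.0156
grip_force: 35.0
```

```bash
python3 - <<'E'
from cell import monitor
s=monitor.observe()
for k in('time','tool_pos','tool_rot','contact_force','torque','grip_force','opening','qpos'):print(k,s[k])
E
```

```text
time 5.05
tool_pos [ 0.5723409  -0.13200581  0.06871436]
tool_rot [-3.13978591e+00  9.73009686e-04  2.26735824e+00]
contact_force [-2.39494529 -9.33420698 -1.27188692]
torque [-1.38202511  0.37210795 -0.0791356 ]
grip_force 34.98220503330231
opening 0.01562917333499131
qpos [-0.35599925  0.61594477  1.54294169 -0.00246565  0.98275732 -1.05119247]
```

move_arm(
  rows=[
    [0,0,0,-0.08,1],
    [0,0,0,-0.08,1],
    [0,0,0,-0.08,1],
    [0,0,0,-0.08,1],
    [0,0,0,-0.08,1],
    [0,0,0,-0.055,1],
    [0,0,0,0,1],
    [0,0,0,0,1],
    [0,0,0,0,1],
  ],
)

```text
time: 5.95
tool_pos: [0.5719, -0.1323, 0.0687]
tool_rot: [-3.139, 0.002, 1.815]
contact_force: [-4.4, -9.1, 0.0]
opening: 0.016
grip_force: 35.0
```

```bash
python3 - <<'E'
from h import *
from cell import monitor,vision
import cv2
s=monitor.observe()
for k in('time','tool_pos','tool_rot','contact_force','torque'):print(k,s[k])
cv2.imwrite('pics/w2.png',vision.read_camera('wrist')[:,:,::-1])
E
```

```text
time 5.95
tool_pos [ 0.57188509 -0.1322564   0.06871005]
tool_rot [-3.13944001e+00  1.67205458e-03  1.81451550e+00]
contact_force [-4.37993246 -9.10333882  0.01255211]
torque [-1.60548169  0.62464458 -0.21381956]
```

View pics/w2.png

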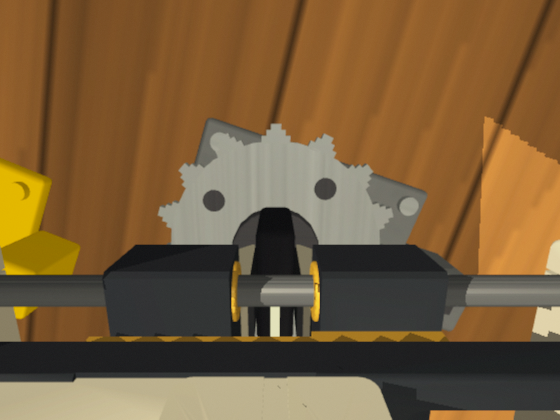

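The blade and knob turned with the gripper, so the bar with its white line at (275,320) is still between the pads. I'll release and rise.

move_arm(
  rows=[
    [0,0,0,0,-1],
    [0,0,0,0,-1],
    [0,0,0,0,-1],
    [0,0,0,0,-1],
    [0,0,0,0,-1],
    [0,0,0,0,-1],
    [0,0,0,0,-1],
    [0,0,0,0,-1],
  ],
)

```text
time: 6.8
tool_pos: [0.5728, -0.1305, 0.0687]
tool_rot: [3.141, -0.0, 1.815]
contact_force: [-1.1, 0.7, 0.6]
opening: 0.0751
grip_force: 0.0
```

move_arm(
  rows=[
    [0,0,15,0,-1],
    [0,0,35,0,-1],
    [0,0,40,0,-1],
    [0,0,40,0,-1],
    [0,0,30,0,-1],
    [0,0,0,0,-1],
    [0,0,0,0,-1],
  ],
)

```text
time: 7.5
tool_pos: [0.5728, -0.1305, 0.229]
tool_rot: [3.141, 0.001, 1.815]
contact_force: [0.2, 0.3, -0.4]
opening: 0.0918
grip_force: 0.0
```

```bash
python3 - <<'E'
from cell import monitor,vision
import cv2
s=monitor.observe();print(s['time'],s['tool_pos'],s['tool_rot'],s['contact_force'],s['opening'])
cv2.imwrite('pics/w3.png',vision.read_camera('wrist')[:,:,::-1])
E
```

```text
7.5 [ 0.5728335  -0.13050699  0.22901885] [3.14066678e+00 5.44134934e-04 1.81483716e+00] [ 0.15715983  0.31895995 -0.42078638] 0.09176154022725429
```

View pics/w3.png

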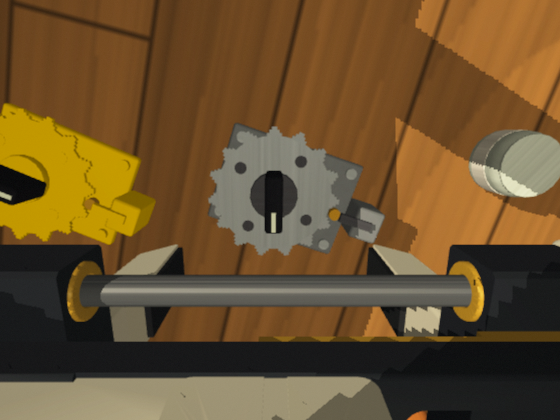

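The knob's white line at (274,222) still points straight down in the tool frame. That puts the blade about 72° clockwise of the pawl and seated, with the gripper clear of it.

```bash
python3 -c "
from cell import workorder
print(workorder.hand_in())"
```

```text
the job is handed in; nothing more can be done
None
```

I turned the saw blade three clicks clockwise (about 72° by the wrist camera), released it with the pawl seated, left the plain disc untouched, and handed the job in at about 7.5 s; no verdict came back.

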